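# Run a fingertip along the cover's push rivets

## Robot

A 6-joint arm with a two-finger parallel gripper is mounted at the origin on the work surface. World frame = base frame: x ahead of the robot, y to its left, z up, the work surface at z = 0. Lengths are in m, angles in rad, forces in N, time in s.
With the tool pointing down it reaches from about 0.275 to 1 m from the base axis. Payload 8.4 kg.
Tool frame: the origin (TCP) lies midway between the tips of the shut fingers; the grasp point (between the pads) lies 19 mm behind it (bot.grip_depth is the distance from the TCP to the grasp point, in m); z points along the fingers, y is the line along which they close (so a half turn about z gives the same grasp; the last joint's range is limited). The gripper opens to 85 mm and grips with 20 to 120 N. Pads are 22 mm wide; open, the fingers measure 114 mm over their backs; the gripper's body (76 mm by 85 mm) begins 54 mm behind the grasp point. The pads swing forward as they close: fully open they stand 13 mm farther back than shut.
Start: joints at [1.169, 0.353, 1.633, -0, 1.155, -0.002], TCP at [0.243, 0.576, 0.231] pointing down, gripper open.
Joint ranges: [-2.63, 2.63], [-0.92, 2.1], [0.06, 2.66], [-1.3, 4.44], [0, 2.69], [-3.02, 3.02]. Speed limits (rad/s): [2.22, 2.22, 2.79, 3.14, 3.14, 3.14].

## Interface

Orientations are given as a unit quaternion [x, y, z, w].
In Python, from station import status, imaging, workorder, bot gives the robot as it stands.
- The arm moves only by the tool jog_arm, never from a script. Its argument "motion" is a list of rows, each an object of numbers: "dx", "dy", "dz": the shift along the tool's x, y, z in cm; "spin": the turn about the tool's z in degrees. A call has 1 to 12 rows; each row shifts and turns the commanded pose from where the row before left it, along the tool's axes as they then stand; what a row does not reach is not made up. A row lasts 1/12 s, in which the tool goes at most 41.7 mm and 7.16 degrees, less where a joint would pass 70% of its speed; a pose out of reach is approached as far as the arm can. A call is refused whole if a number of a shift passes 4.17 or a number of a turn 7.16, either way. A call with a gripper value outside its range is refused whole. "fingers" is the closure, from 0 (fully open) to 1 (shut), set as the call begins (left out, the last holds). The fingers move at their own pace and stop on an object; "force" is the grip in N (left out, the last holds). Time passes only in rows, so rows that do not move let the fingers close. It gives the time, the measured TCP pose, the force, the opening and the grip force at its end, in the units of the state.
- status.state(): the state, without advancing time (a new reading comes with each control period).
- imaging.grab_frame(name): name is "scene" or "top" or "wrist"; returns a dict with "img" (384x512x3 uint8, blue, green, red), "fx", "fy", "cx", "cy" (pixels), "origin" and "attitude" of the camera in the world. Camera axes: x right, y down, z forward; pixel columns grow to the right and rows downward; lengths in m; the calibration is good to about 2 mm. A picture is of the moment at which its call begins. There is no depth.
- workorder.hand_in(): hands the job in; it is judged then, once.
The state is a dict: "time": time; "q": joint angles; "qd": joint speeds; "tau": joint torques, N m; "ee_pos": TCP position; "tool_rot": TCP orientation; "ft_force": force on the tool from outside, world axes, zero at the start; "moment": the same for the moment, N m; "width": finger opening in m; "grip_force": force on a finger pad.
Only numpy, scipy, OpenCV 4.12 (cv2) and the standard library are available. Lean on these libraries where they do the work, as an engineer would, in place of code of your own. Each camera call takes 0.05 s, during which the arm holds its last target. There are 200 camera calls.

## Task

The white cover of the blue test unit is held by a curved row of five black push rivets that still stand proud. Run along the row with your fingertips, starting at the rivet nearest the hinge and going on to the far end one rivet at a time, and press each gently all the way home so that all five heads lie flat on the cover. Do not pick anything up, and leave the transformer, the coil former and the gauge case where they stand.

Things in the scene. Friction and masses are not known exactly. Their poses are not given: they have to be found in the camera images.
- unit: The test unit: a heavy low blue sheet-metal box 290 x 180 x 55 mm, fixed to the bench, with a flat white cover plate (270 x 165 mm) as its top, 55 mm above the bench. Origin: centre of the underside, on the bench; x runs along the length, away from the hinge end; z up. It may be turned to any heading.
- hinge (a point): Top of the middle of the hinge, a dark steel barrel 16 mm thick and 130 mm long that lies across the cover at one end of it, standing 10 mm above the cover (at x = -124 mm in the unit's frame).
- rivet1_top (a point): Centre of the top of push rivet 1 (first: nearest the hinge along the row). Domed black plastic head, 20 mm across and 5 mm thick, at x = -80, y = -30 mm in the unit's frame, free space 20 mm or more all round. It moves with the rivet: 68 mm above the bench when fully out, 60 mm when home.
- rivet2_top (a point): Centre of the top of push rivet 2 (second along the row). Domed black plastic head, 20 mm across and 5 mm thick, at x = -40, y = 18.75 mm in the unit's frame, free space 20 mm or more all round. It moves with the rivet: 68 mm above the bench when fully out, 60 mm when home.
- rivet3_top (a point): Centre of the top of push rivet 3 (third, the middle one along the row). Domed black plastic head, 20 mm across and 5 mm thick, at x = 0, y = 35 mm in the unit's frame, free space 20 mm or more all round. It moves with the rivet: 68 mm above the bench when fully out, 60 mm when home.
- rivet4_top (a point): Centre of the top of push rivet 4 (fourth along the row). Domed black plastic head, 20 mm across and 5 mm thick, at x = 40, y = 18.75 mm in the unit's frame, free space 20 mm or more all round. It moves with the rivet: 68 mm above the bench when fully out, 60 mm when home.
- rivet5_top (a point): Centre of the top of push rivet 5 (fifth: farthest from the hinge along the row). Domed black plastic head, 20 mm across and 5 mm thick, at x = 80, y = -30 mm in the unit's frame, free space 20 mm or more all round. It moves with the rivet: 68 mm above the bench when fully out, 60 mm when home.
- rivet1 (a joint): How far rivet 1 is pushed in, straight down, m: 0 = head 8 mm proud of the cover, 0.008 = home, head flat on the cover (a firm stop). Starts between 0 and 0.003. About 4 N moves it; it has no spring and stays where it is left.
- rivet2 (a joint): How far rivet 2 is pushed in, straight down, m: 0 = head 8 mm proud of the cover, 0.008 = home, head flat on the cover (a firm stop). Starts between 0 and 0.003. About 4 N moves it; it has no spring and stays where it is left.
- rivet3 (a joint): How far rivet 3 is pushed in, straight down, m: 0 = head 8 mm proud of the cover, 0.008 = home, head flat on the cover (a firm stop). Starts between 0 and 0.003. About 4 N moves it; it has no spring and stays where it is left.
- rivet4 (a joint): How far rivet 4 is pushed in, straight down, m: 0 = head 8 mm proud of the cover, 0.008 = home, head flat on the cover (a firm stop). Starts between 0 and 0.003. About 4 N moves it; it has no spring and stays where it is left.
- rivet5 (a joint): How far rivet 5 is pushed in, straight down, m: 0 = head 8 mm proud of the cover, 0.008 = home, head flat on the cover (a firm stop). Starts between 0 and 0.003. About 4 N moves it; it has no spring and stays where it is left.
- transformer: Bystander: small transformer, 42 x 34 x 36 mm high, 0.18 kg, standing loose on the cover on the inner side of the curved row; origin at the centre of its underside.
- bobbin: Bystander: copper-coloured flanged coil former, 36 mm across, 32 mm high, 60 g, standing loose on the bench beside the unit, on the outer side of the row; origin at the centre of its underside.
- gauge_case: Bystander: closed blue plastic gauge case, 220 x 100 x 31 mm high, 0.5 kg, lying loose on the bench; origin at the centre of its underside.

How it is judged:
On the way, in this order (a step that is already met when the one before it is completed fails the run):
1. the first rivet from the hinge is pressed home (value of joint rivet1 above 0.0065 m), for 0.05 s.
2. the second rivet from the hinge is pressed home (value of joint rivet2 above 0.0065 m), for 0.05 s.
3. the third rivet from the hinge is pressed home (value of joint rivet3 above 0.0065 m), for 0.05 s.
4. the fourth rivet from the hinge is pressed home (value of joint rivet4 above 0.0065 m), for 0.05 s.
5. the fifth rivet from the hinge is pressed home (value of joint rivet5 above 0.0065 m), for 0.05 s.
At the end, for the whole second after the job is handed in: All five rivets are pushed in by at least 6.5 of their 8 mm, pressed home in order from the hinge end, and the transformer, coil former and gauge case are within 12 mm of where they stood (value of joint each of rivet1, rivet2, rivet3, rivet4, rivet5 above 0.0065 m and distance of each of transformer, bobbin, gauge_case from where it was at the start of the episode below 0.012 m); the robot touches nothing.
It fails at once if the transformer is shifted, lifted or knocked (more than 12 mm) (distance of transformer from where it was at the start of the episode above 0.012 m).
It fails at once if the coil former is shifted, lifted or knocked (more than 12 mm) (distance of bobbin from where it was at the start of the episode above 0.012 m).
It fails at once if the gauge case is shifted, lifted or knocked (more than 12 mm) (distance of gauge_case from where it was at the start of the episode above 0.012 m).
It fails at once if the unit or a rivet is pressed harder than 45 N (contact force between the fingers and unit above 45 N).
It also fails if it takes over 48 s, if anything falls off the work surface, if the arm or the gripper's body presses on something with over 40 N, if the wrist force passes 120 N, or if a joint passes its speed limit or range.

## Working session

There is one attempt and no reset: what is moved stays moved. The work goes in short steps, Python scripts to look and compute and a tool call to move; the robot and the scene stay as the last step left them, time stands still between calls to the robot, and variables do not carry over. Pictures are saved under pics/ and viewed, at most 10 in all, crops included, and the job is handed in when it is done.

Besides the shell and the picture viewer there is one more tool, called after ">>>" by a JSON object that holds its "fn" and its "kwargs". jog_arm: Moves the arm, as the interface text tells. Its arguments: {"type":"object","properties":{"motion":{"type":"array"},"fingers":{"type":"number"},"force":{"type":"number"}},"required":["motion"]}

```bash
mkdir -p pics; cat > h.py <<'E'
import numpy as np, cv2
from scipy.spatial.transform import Rotation as R
from station import status, imaging, workorder, bot
def rot(a):
    a=np.array(a); return a if a.shape==(3,3) else R.from_quat(a).as_matrix()
def ray(f,u,v,z):
    d=rot(f["attitude"])@np.array([(u-f["cx"])/f["fx"],(v-f["cy"])/f["fy"],1]); o=np.array(f["origin"])
    return o+d*(z-o[2])/d[2]
def proj(f,p):
    c=rot(f["attitude"]).T@(np.array(p)-f["origin"]); return c[0]/c[2]*f["fx"]+f["cx"],c[1]/c[2]*f["fy"]+f["cy"]
E
python3 - <<'E'
from h import *
f=imaging.grab_frame("top"); g=imaging.grab_frame("scene")
cv2.imwrite("pics/top.png",f["img"]); cv2.imwrite("pics/scene.png",g["img"])
print(f["origin"],f["attitude"],f["fx"]); s=status.state(); print(s)
m=(f["img"].min(2)>190).astype(np.uint8)
for c in cv2.findContours(m,cv2.RETR_EXTERNAL,cv2.CHAIN_APPROX_NONE)[0]:
    if cv2.contourArea(c)>1500: print(cv2.contourArea(c),cv2.minAreaRect(c),[ray(f,*p,.055).round(4) for p in cv2.boxPoints(cv2.minAreaRect(c))])
E
```

```text
[ 0.34082193 -0.11953562  1.07828464] [ 0.73372015 -0.66939848  0.07895461 -0.08559548] 466.22664904086196
{'time': 0.1, 'q': array([ 1.16862373e+00,  3.53601163e-01,  1.63406381e+00,  2.91448779e-05,
        1.15521862e+00, -2.38669962e-03]), 'qd': array([-0.00224953, -0.00183471, -0.00139506,  0.00139543,  0.00152066,
        0.00078162]), 'tau': array([-2.30955746e-03, -6.06364989e+01, -3.42817247e+01, -1.88269837e-04,
        4.02306381e-03,  1.65699134e-05]), 'ee_pos': array([0.24307584, 0.5753193 , 0.23062112]), 'tool_rot': array([ 1.98570147e-01,  9.80086466e-01, -6.29630784e-04, -1.42733174e-04]), 'ft_force': array([-0.20419922,  0.10104002, -0.20876863]), 'moment': array([-0.0037529 , -0.01306611, -0.0262565 ]), 'grip_force': 0.0, 'width': 0.08560739247200282}
```

View pics/top.png

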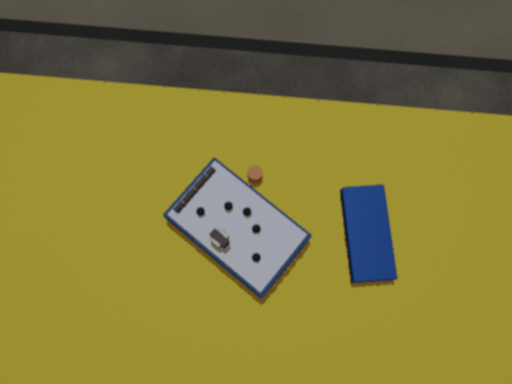

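The top view shows the unit centred near pixel (238,228), with the hinge at (195,190). The rivets are at about (200,211), (228,206), (247,211), (256,229) and (256,257). The transformer is at (219,238), the bobbin at (255,174) and the case at (368,233).

```bash
cat >> h.py <<'E'
RV=np.array([[-80,-30],[-40,18.75],[0,35],[40,18.75],[80,-30]])/1000
def fit(P,Q):
    a=P.mean(0);b=Q.mean(0);A=P-a;B=Q-b
    th=np.arctan2((A[:,0]*B[:,1]-A[:,1]*B[:,0]).sum(),(A*B).sum()); c,s=np.cos(th),np.sin(th)
    M=np.array([[c,-s],[s,c]]); t=b-M@a
    return th,t,M,Q-(P@M.T+t)
E
python3 - <<'E'
from h import *
f=imaging.grab_frame("top"); g=f["img"].max(2); Q=[]
for u,v in [(200,211),(228,206),(247,211),(256,229),(256,257)]:
    w=np.clip(110-g[v-8:v+9,u-8:u+9].astype(float),0,None); y,x=np.mgrid[v-8:v+9,u-8:u+9]
    Q.append(ray(f,(w*x).sum()/w.sum(),(w*y).sum()/w.sum(),.065)[:2])
th,t,M,r=fit(RV,np.array(Q)); print(np.degrees(th),t,"res mm",(r*1000).round(1)); P=RV@M.T+t; print(P.round(4))
np.savez("pose.npz",P=P,th=th,t=t)
for n,p,z in [("hinge",(195,190),.06),("trafo",(219,238),.09),("bob",(255,174),.03)]:
    w=ray(f,*p,z)[:2]; print(n,w.round(3),((w-t)@M).round(3))
s=status.state(); T=rot(s["tool_rot"]); print(T.round(3)); d=np.r_[P[0],.12]-s["ee_pos"]; print("tool cm",(T.T@d*100).round(2))
E
```

```text
-124.27940925165835 [ 0.52230934 -0.08419512] res mm [[-0.2 -0.2]
 [-0.   0. ]
 [ 0.1 -0.2]
 [-0.1  0. ]
 [ 0.1  0.3]]
[[ 0.5426 -0.0012]
 [ 0.5603 -0.0617]
 [ 0.5512 -0.1039]
 [ 0.5153 -0.1278]
 [ 0.4525 -0.1334]]
hinge [0.591 0.016] [-0.122  0.   ]
trafo [ 0.484 -0.051] [-0.006 -0.051]
bob [ 0.65  -0.115] [-0.047  0.123]
[[-0.921  0.389 -0.   ]
 [ 0.389  0.921 -0.001]
 [ 0.    -0.001 -1.   ]]
tool cm [-50.03 -41.44  11.12]
```

>>> {"fn": "jog_arm", "kwargs": {"motion": [{"dx": -2.5, "dy": -2.0}, {"dx": -2.5, "dy": -2.0}, {"dx": -2.5, "dy": -2.0}, {"dx": -2.5, "dy": -2.0}, {"dx": -2.5, "dy": -2.0}, {"dx": -2.5, "dy": -2.0}, {"dx": -2.5, "dy": -2.0}, {"dx": -2.5, "dy": -2.0}, {"dx": -2.5, "dy": -2.0}, {"dx": -2.5, "dy": -2.0}, {"dx": -2.5, "dy": -2.0}, {"dx": -2.5, "dy": -2.0}], "fingers": 1, "force": 40}}

```text
schema error: expected keys dx, dy, dz, spin
```

>>> {"fn": "jog_arm", "kwargs": {"motion": [{"dx": -2.5, "dy": -2.2}, {"dx": -2.5, "dy": -2.2}, {"dx": -2.5, "dy": -2.2}, {"dx": -2.5, "dy": -2.2}, {"dx": -2.5, "dy": -2.2}, {"dx": -2.5, "dy": -2.2}, {"dx": -2.5, "dy": -2.2}, {"dx": -2.5, "dy": -2.0}, {"dz": 2.5}, {"dz": 2.5}, {"dz": 2.5}, {"dz": 2.5}]}}

```text
schema error: expected keys dx, dy, dz, spin
```

```bash
cat > go.py <<'E'
from h import *
import sys
i=int(sys.argv[1]); P=np.load("pose.npz")["P"]; s=status.state(); T=rot(s["tool_rot"])
print("t",s["time"],"pos",s["ee_pos"].round(4),"F",s["ft_force"].round(1),"w",round(s["width"],4),"tilt",T[:,2].round(4))
print("to rivet",i,"tool cm at z=.068",(T.T@(np.r_[P[i-1],.068]-s["ee_pos"])*100).round(2))
E
python3 go.py 1; python3 -c "
from h import *
for n in ('scene','wrist'):
    cv2.imwrite('pics/%s1.png'%n,imaging.grab_frame(n)['img'])"
```

```text
t 0.15 pos [0.2431 0.5754 0.2307] F [0.4 0.  0.1] w 0.0853 tilt [-4.e-04 -1.e-03 -1.e+00]
to rivet 1 tool cm at z=.068 [-50.03 -41.43  16.32]
```

View pics/wrist1.png

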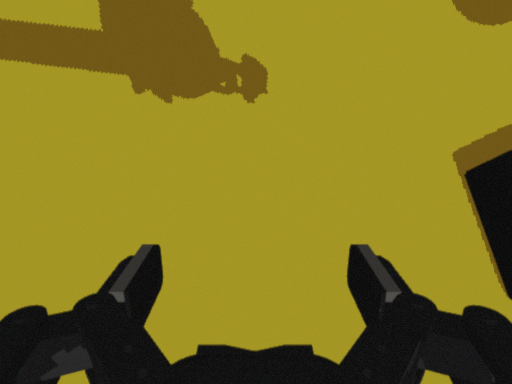

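View pics/scene1.png

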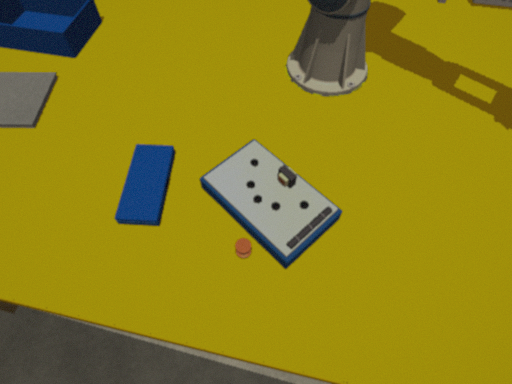

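Both moves were refused because every row needs all four keys, so nothing has moved yet. The wrist picture shows only the bare bench and the open fingers. The scene picture agrees with the top view: hinge at (310,228), rivets from (304,205) to (254,162), and the bobbin at (243,247).

>>> {"fn": "jog_arm", "kwargs": {"motion": [{"dx": -2.5, "dy": -2.0, "dz": 0, "spin": 0}, {"dx": -2.5, "dy": -2.0, "dz": 0, "spin": 0}, {"dx": -2.5, "dy": -2.0, "dz": 0, "spin": 0}, {"dx": -2.5, "dy": -2.0, "dz": 0, "spin": 0}, {"dx": -2.5, "dy": -2.0, "dz": 0, "spin": 0}, {"dx": -2.5, "dy": -2.0, "dz": 0, "spin": 0}, {"dx": -2.5, "dy": -2.0, "dz": 0, "spin": 0}, {"dx": -2.5, "dy": -2.0, "dz": 0, "spin": 0}, {"dx": -2.5, "dy": -2.0, "dz": 0, "spin": 0}, {"dx": -2.5, "dy": -2.0, "dz": 0, "spin": 0}, {"dx": -2.5, "dy": -2.0, "dz": 0, "spin": 0}, {"dx": -2.5, "dy": -2.0, "dz": 0, "spin": 0}], "fingers": 1, "force": 40}}

```text
time: 1.25
ee_pos: [0.4266, 0.2364, 0.2314]
tool_rot: [0.199, 0.98, 0.0, 0.0]
ft_force: [-0.2, 0.7, 0.4]
width: -0.0001
grip_force: 0.0
```

>>> {"fn": "jog_arm", "kwargs": {"motion": [{"dx": -2.5, "dy": -2.2, "dz": 0, "spin": 0}, {"dx": -2.5, "dy": -2.2, "dz": 0, "spin": 0}, {"dx": -2.5, "dy": -2.2, "dz": 0, "spin": 0}, {"dx": -2.5, "dy": -2.2, "dz": 0, "spin": 0}, {"dx": -2.5, "dy": -2.2, "dz": 0, "spin": 0}, {"dx": -2.5, "dy": -2.1, "dz": 0, "spin": 0}, {"dx": -2.5, "dy": -2.1, "dz": 0, "spin": 0}, {"dx": -2.0, "dy": -2.0, "dz": 2, "spin": 0}, {"dx": 0, "dy": 0, "dz": 3, "spin": 0}, {"dx": 0, "dy": 0, "dz": 3, "spin": 0}, {"dx": 0, "dy": 0, "dz": 2, "spin": 0}, {"dx": 0, "dy": 0, "dz": 0, "spin": 0}]}}

```text
time: 2.25
ee_pos: [0.536, 0.0032, 0.1273]
tool_rot: [0.199, 0.98, -0.001, -0.003]
ft_force: [-0.6, 0.1, -0.4]
width: 0.0001
grip_force: 0.0
```

```bash
python3 go.py 1; python3 -c "
from h import *
f=imaging.grab_frame('wrist'); cv2.imwrite('pics/wrist2.png',f['img'])
P=np.load('pose.npz')['P']
for p in P: print(np.round(proj(f,[*p,.066])))"
```

```text
t 2.25 pos [0.536  0.0032 0.1273] F [-0.6  0.1 -0.4] w 0.0001 tilt [-0.0069 -0.     -1.    ]
to rivet 1 tool cm at z=.068 [-0.82 -0.13  5.93]
[254. 214.]
[186. 265.]
[129. 275.]
[ 74. 246.]
[ 16. 170.]
```

View pics/wrist2.png

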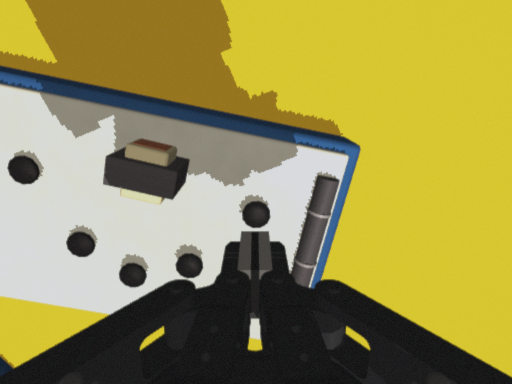

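Here rivet 1 is at (256,213), just ahead of the shut tips, and predicted at (254,214). The others are within a few pixels of prediction, and the fingers are clear of the transformer.

>>> {"fn": "jog_arm", "kwargs": {"motion": [{"dx": -0.8, "dy": -0.1, "dz": 2.5, "spin": 0}, {"dx": 0, "dy": 0, "dz": 2.4, "spin": 0}, {"dx": 0, "dy": 0, "dz": 0, "spin": 0}, {"dx": 0, "dy": 0, "dz": 0, "spin": 0}, {"dx": 0, "dy": 0, "dz": 0, "spin": 0}]}}

```text
time: 2.72
ee_pos: [0.5468, -0.0003, 0.0841]
tool_rot: [0.198, 0.98, 0.0, 0.001]
ft_force: [-0.9, 0.4, 0.9]
width: -0.0001
grip_force: 0.0
```

```bash
python3 go.py 1
```

```text
t 2.7167 pos [ 5.468e-01 -3.000e-04  8.410e-02] F [-0.9  0.4  0.9] w -0.0001 tilt [ 0.0019 -0.     -1.    ]
to rivet 1 tool cm at z=.068 [ 0.36 -0.25  1.61]
```

>>> {"fn": "jog_arm", "kwargs": {"motion": [{"dx": 0.35, "dy": -0.2, "dz": 0.6, "spin": 0}, {"dx": 0, "dy": 0, "dz": 0.6, "spin": 0}, {"dx": 0, "dy": 0, "dz": 0, "spin": 0}, {"dx": 0, "dy": 0, "dz": 0, "spin": 0}, {"dx": 0, "dy": 0, "dz": 0, "spin": 0}, {"dx": 0, "dy": 0, "dz": 0, "spin": 0}]}}

```text
time: 3.22
ee_pos: [0.5421, -0.001, 0.0705]
tool_rot: [0.199, 0.98, 0.0, 0.0]
ft_force: [0.2, -0.2, -0.4]
width: -0.0002
grip_force: 0.0
```

```bash
python3 go.py 1
```

```text
t 3.2167 pos [ 0.5421 -0.001   0.0705] F [ 0.2 -0.2 -0.4] w -0.0002 tilt [ 3.e-04 -0.e+00 -1.e+00]
to rivet 1 tool cm at z=.068 [-0.06  0.    0.25]
```

>>> {"fn": "jog_arm", "kwargs": {"motion": [{"dx": 0, "dy": 0, "dz": 0.15, "spin": 0}, {"dx": 0, "dy": 0, "dz": 0.15, "spin": 0}, {"dx": 0, "dy": 0, "dz": 0.15, "spin": 0}, {"dx": 0, "dy": 0, "dz": 0.1, "spin": 0}, {"dx": 0, "dy": 0, "dz": 0.1, "spin": 0}, {"dx": 0, "dy": 0, "dz": 0.1, "spin": 0}, {"dx": 0, "dy": 0, "dz": 0.1, "spin": 0}, {"dx": 0, "dy": 0, "dz": 0.1, "spin": 0}, {"dx": 0, "dy": 0, "dz": 0, "spin": 0}, {"dx": 0, "dy": 0, "dz": 0, "spin": 0}]}}

```text
time: 4.05
ee_pos: [0.5419, -0.001, 0.0606]
tool_rot: [0.199, 0.98, -0.0, 0.0]
ft_force: [-0.0, 0.9, 0.5]
width: -0.0
grip_force: 0.2
```

>>> {"fn": "jog_arm", "kwargs": {"motion": [{"dx": 0, "dy": 0, "dz": 0.06, "spin": 0}, {"dx": 0, "dy": 0, "dz": 0.04, "spin": 0}, {"dx": 0, "dy": 0, "dz": 0, "spin": 0}]}}

```text
time: 4.3
ee_pos: [0.5419, -0.001, 0.06]
tool_rot: [0.199, 0.98, 0.0, 0.0]
ft_force: [-0.7, -0.0, 4.9]
width: 0.0
grip_force: 2.5
```

>>> {"fn": "jog_arm", "kwargs": {"motion": [{"dx": 0, "dy": 0, "dz": 0.03, "spin": 0}, {"dx": 0, "dy": 0, "dz": 0, "spin": 0}, {"dx": 0, "dy": 0, "dz": 0, "spin": 0}]}}

```text
time: 4.55
ee_pos: [0.5419, -0.001, 0.06]
tool_rot: [0.199, 0.98, 0.0, 0.0]
ft_force: [-2.2, 0.1, 7.8]
width: 0.0001
grip_force: 4.2
```

Rivet 1 is home: the tip holds at z = 0.060 while the force rises to 7.8 N, above the 4 N that moves a rivet. Next is rivet 2.

>>> {"fn": "jog_arm", "kwargs": {"motion": [{"dx": 0, "dy": 0, "dz": -1.0, "spin": 0}, {"dx": 0, "dy": 0, "dz": -1.0, "spin": 0}, {"dx": -1.35, "dy": -1.6, "dz": 0, "spin": 0}, {"dx": -1.35, "dy": -1.6, "dz": 0, "spin": 0}, {"dx": -1.35, "dy": -1.65, "dz": 0, "spin": 0}, {"dx": 0, "dy": 0, "dz": 0, "spin": 0}, {"dx": 0, "dy": 0, "dz": 0, "spin": 0}, {"dx": 0, "dy": 0, "dz": 0, "spin": 0}, {"dx": 0, "dy": 0, "dz": 0, "spin": 0}, {"dx": 0, "dy": 0, "dz": 0, "spin": 0}]}}

```text
time: 5.38
ee_pos: [0.56, -0.0607, 0.0796]
tool_rot: [0.198, 0.98, 0.0, -0.0]
ft_force: [-0.2, 0.7, -0.7]
width: -0.0001
grip_force: 0.0
```

```bash
python3 go.py 2;  python3 -c "
from h import *
f=imaging.grab_frame('wrist'); cv2.imwrite('pics/wrist3.png',f['img'])
P=np.load('pose.npz')['P']
for p in P: print(np.round(proj(f,[*p,.066])))"
```

```text
t 5.3833 pos [ 0.56   -0.0607  0.0796] F [-0.2  0.7 -0.7] w -0.0001 tilt [-2.e-04  1.e-04 -1.e+00]
to rivet 2 tool cm at z=.068 [-0.07 -0.08  1.16]
[352. 163.]
[255. 236.]
[177. 249.]
[105. 208.]
[25. 98.]
```

View pics/wrist3.png

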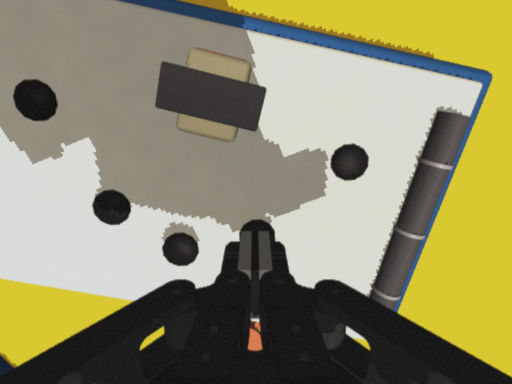

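Rivet 1 at (349,161) now sits flat, and rivet 2 at (256,230) is right under the tips. The finger pair clears the transformer, which is at (212,95).

>>> {"fn": "jog_arm", "kwargs": {"motion": [{"dx": -0.05, "dy": -0.1, "dz": 0.5, "spin": 0}, {"dx": 0, "dy": 0, "dz": 0.4, "spin": 0}, {"dx": 0, "dy": 0, "dz": 0.15, "spin": 0}, {"dx": 0, "dy": 0, "dz": 0.15, "spin": 0}, {"dx": 0, "dy": 0, "dz": 0.15, "spin": 0}, {"dx": 0, "dy": 0, "dz": 0.15, "spin": 0}, {"dx": 0, "dy": 0, "dz": 0.15, "spin": 0}, {"dx": 0, "dy": 0, "dz": 0.15, "spin": 0}, {"dx": 0, "dy": 0, "dz": 0.1, "spin": 0}, {"dx": 0, "dy": 0, "dz": 0.1, "spin": 0}, {"dx": 0, "dy": 0, "dz": 0, "spin": 0}, {"dx": 0, "dy": 0, "dz": 0, "spin": 0}]}}

```text
time: 6.43
ee_pos: [0.5602, -0.0625, 0.0599]
tool_rot: [0.199, 0.98, 0.0, -0.0]
ft_force: [-3.6, 2.1, 9.1]
width: -0.0001
grip_force: 4.7
```

Rivet 2 is home at 9.1 N and z = 0.060. Next is rivet 3.

>>> {"fn": "jog_arm", "kwargs": {"motion": [{"dx": 0, "dy": 0, "dz": -1.0, "spin": 0}, {"dx": 0, "dy": 0, "dz": -1.0, "spin": 0}, {"dx": -0.25, "dy": -1.4, "dz": 0, "spin": 0}, {"dx": -0.25, "dy": -1.4, "dz": 0, "spin": 0}, {"dx": -0.25, "dy": -1.35, "dz": 0, "spin": 0}, {"dx": 0, "dy": 0, "dz": 0, "spin": 0}, {"dx": 0, "dy": 0, "dz": 0, "spin": 0}, {"dx": 0, "dy": 0, "dz": 0, "spin": 0}, {"dx": 0, "dy": 0, "dz": 0, "spin": 0}, {"dx": 0, "dy": 0, "dz": 0, "spin": 0}]}}

```text
time: 7.27
ee_pos: [0.5512, -0.1033, 0.0795]
tool_rot: [0.198, 0.98, 0.0, 0.0]
ft_force: [-0.8, -0.5, 0.0]
width: -0.0001
grip_force: 0.0
```

```bash
python3 go.py 3
```

```text
t 7.2667 pos [ 0.5512 -0.1033  0.0795] F [-0.8 -0.5  0. ] w -0.0001 tilt [ 0.e+00  1.e-04 -1.e+00]
to rivet 3 tool cm at z=.068 [-0.02 -0.06  1.15]
```

>>> {"fn": "jog_arm", "kwargs": {"motion": [{"dx": 0, "dy": -0.05, "dz": 0.5, "spin": 0}, {"dx": 0, "dy": 0, "dz": 0.4, "spin": 0}, {"dx": 0, "dy": 0, "dz": 0.15, "spin": 0}, {"dx": 0, "dy": 0, "dz": 0.15, "spin": 0}, {"dx": 0, "dy": 0, "dz": 0.15, "spin": 0}, {"dx": 0, "dy": 0, "dz": 0.15, "spin": 0}, {"dx": 0, "dy": 0, "dz": 0.15, "spin": 0}, {"dx": 0, "dy": 0, "dz": 0.15, "spin": 0}, {"dx": 0, "dy": 0, "dz": 0.1, "spin": 0}, {"dx": 0, "dy": 0, "dz": 0.1, "spin": 0}, {"dx": 0, "dy": 0, "dz": 0, "spin": 0}, {"dx": 0, "dy": 0, "dz": 0, "spin": 0}]}}

```text
time: 8.27
ee_pos: [0.5508, -0.1041, 0.0599]
tool_rot: [0.199, 0.98, 0.0, -0.0]
ft_force: [-3.5, 2.2, 9.6]
width: -0.0005
grip_force: 4.7
```

Rivet 3 is home. Next is rivet 4.

>>> {"fn": "jog_arm", "kwargs": {"motion": [{"dx": 0, "dy": 0, "dz": -1.0, "spin": 0}, {"dx": 0, "dy": 0, "dz": -1.0, "spin": 0}, {"dx": 0.8, "dy": -1.2, "dz": 0, "spin": 0}, {"dx": 0.8, "dy": -1.2, "dz": 0, "spin": 0}, {"dx": 0.75, "dy": -1.2, "dz": 0, "spin": 0}, {"dx": 0, "dy": 0, "dz": 0, "spin": 0}, {"dx": 0, "dy": 0, "dz": 0, "spin": 0}, {"dx": 0, "dy": 0, "dz": 0, "spin": 0}, {"dx": 0, "dy": 0, "dz": 0, "spin": 0}, {"dx": 0, "dy": 0, "dz": 0, "spin": 0}]}}

```text
time: 9.1
ee_pos: [0.5156, -0.1281, 0.0794]
tool_rot: [0.198, 0.98, 0.0, 0.0]
ft_force: [0.7, -0.1, 0.3]
width: -0.0003
grip_force: 0.0
```

```bash
python3 go.py 4
```

```text
t 9.1 pos [ 0.5156 -0.1281  0.0794] F [ 0.7 -0.1  0.3] w -0.0003 tilt [ 2.e-04 -0.e+00 -1.e+00]
to rivet 4 tool cm at z=.068 [0.04 0.01 1.14]
```

>>> {"fn": "jog_arm", "kwargs": {"motion": [{"dx": 0, "dy": 0, "dz": 0.5, "spin": 0}, {"dx": 0, "dy": 0, "dz": 0.4, "spin": 0}, {"dx": 0, "dy": 0, "dz": 0.15, "spin": 0}, {"dx": 0, "dy": 0, "dz": 0.15, "spin": 0}, {"dx": 0, "dy": 0, "dz": 0.15, "spin": 0}, {"dx": 0, "dy": 0, "dz": 0.15, "spin": 0}, {"dx": 0, "dy": 0, "dz": 0.15, "spin": 0}, {"dx": 0, "dy": 0, "dz": 0.15, "spin": 0}, {"dx": 0, "dy": 0, "dz": 0.1, "spin": 0}, {"dx": 0, "dy": 0, "dz": 0.1, "spin": 0}, {"dx": 0, "dy": 0, "dz": 0, "spin": 0}, {"dx": 0, "dy": 0, "dz": 0, "spin": 0}]}}

```text
time: 10.1
ee_pos: [0.5153, -0.1281, 0.0599]
tool_rot: [0.199, 0.98, 0.0, 0.0]
ft_force: [-2.6, 1.5, 9.9]
width: -0.0001
grip_force: 4.5
```

Rivet 4 is home. Next is rivet 5.

>>> {"fn": "jog_arm", "kwargs": {"motion": [{"dx": 0, "dy": 0, "dz": -1.0, "spin": 0}, {"dx": 0, "dy": 0, "dz": -1.0, "spin": 0}, {"dx": 1.4, "dy": -0.75, "dz": 0, "spin": 0}, {"dx": 1.4, "dy": -0.75, "dz": 0, "spin": 0}, {"dx": 1.4, "dy": -0.75, "dz": 0, "spin": 0}, {"dx": 1.4, "dy": -0.7, "dz": 0, "spin": 0}, {"dx": 0, "dy": 0, "dz": 0, "spin": 0}, {"dx": 0, "dy": 0, "dz": 0, "spin": 0}, {"dx": 0, "dy": 0, "dz": 0, "spin": 0}, {"dx": 0, "dy": 0, "dz": 0, "spin": 0}, {"dx": 0, "dy": 0, "dz": 0, "spin": 0}]}}

```text
time: 11.02
ee_pos: [0.4532, -0.1336, 0.0797]
tool_rot: [0.198, 0.98, -0.0, 0.0]
ft_force: [-0.3, -0.4, 0.0]
width: -0.0002
grip_force: 0.0
```

```bash
python3 go.py 5
```

```text
t 11.0167 pos [ 0.4532 -0.1336  0.0797] F [-0.3 -0.4  0. ] w -0.0002 tilt [ 9.e-04 -3.e-04 -1.e+00]
to rivet 5 tool cm at z=.068 [ 0.08 -0.01  1.17]
```

>>> {"fn": "jog_arm", "kwargs": {"motion": [{"dx": 0.05, "dy": 0, "dz": 0.5, "spin": 0}, {"dx": 0, "dy": 0, "dz": 0.4, "spin": 0}, {"dx": 0, "dy": 0, "dz": 0.15, "spin": 0}, {"dx": 0, "dy": 0, "dz": 0.15, "spin": 0}, {"dx": 0, "dy": 0, "dz": 0.15, "spin": 0}, {"dx": 0, "dy": 0, "dz": 0.15, "spin": 0}, {"dx": 0, "dy": 0, "dz": 0.15, "spin": 0}, {"dx": 0, "dy": 0, "dz": 0.15, "spin": 0}, {"dx": 0, "dy": 0, "dz": 0.1, "spin": 0}, {"dx": 0, "dy": 0, "dz": 0.1, "spin": 0}, {"dx": 0, "dy": 0, "dz": 0, "spin": 0}, {"dx": 0, "dy": 0, "dz": 0, "spin": 0}]}}

```text
time: 12.02
ee_pos: [0.4517, -0.1333, 0.0599]
tool_rot: [0.199, 0.98, 0.0, -0.0]
ft_force: [-3.5, 1.3, 10.8]
width: -0.0004
grip_force: 5.1
```

All five are home. I'll lift clear and take one last look.

>>> {"fn": "jog_arm", "kwargs": {"motion": [{"dx": 0, "dy": 0, "dz": -1.0, "spin": 0}, {"dx": 0, "dy": 0, "dz": -2.5, "spin": 0}, {"dx": 0, "dy": 0, "dz": -3, "spin": 0}, {"dx": 0, "dy": 0, "dz": -3, "spin": 0}, {"dx": 0, "dy": 0, "dz": -3, "spin": 0}, {"dx": 0, "dy": 0, "dz": -2, "spin": 0}, {"dx": 0, "dy": 0, "dz": 0, "spin": 0}, {"dx": 0, "dy": 0, "dz": 0, "spin": 0}, {"dx": 0, "dy": 0, "dz": 0, "spin": 0}, {"dx": 0, "dy": 0, "dz": 0, "spin": 0}]}}

```text
time: 12.85
ee_pos: [0.451, -0.1331, 0.2034]
tool_rot: [0.199, 0.98, 0.0, -0.001]
ft_force: [-0.9, -0.4, 0.1]
width: 0.0001
grip_force: 0.0
```

```bash
python3 -c "
from h import *
f=imaging.grab_frame('scene')['img'][120:280,100:360]; cv2.imwrite('pics/end.png',cv2.resize(f,None,fx=3,fy=3,interpolation=cv2.INTER_CUBIC))"
```

```text
(no output)
```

View pics/end.png

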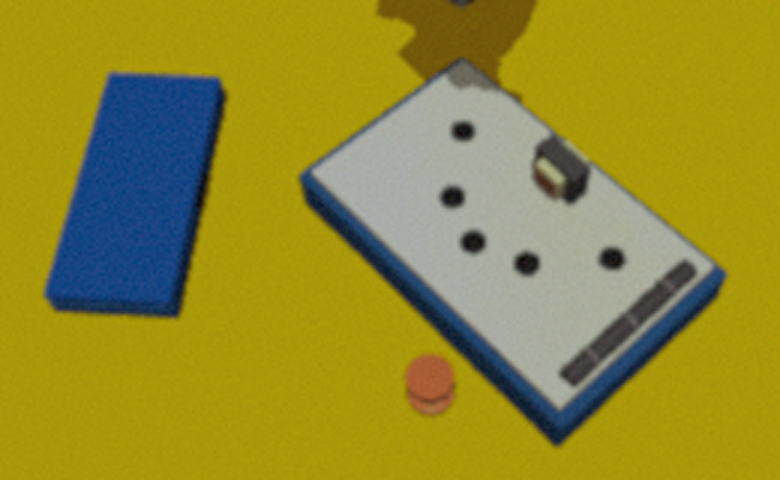

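The close-up shows all five heads lying flat, from (612,259) to (462,131). The transformer (560,170), bobbin (430,383) and case have not moved, and the arm is clear.

```bash
python3 -c "
from h import *
print(workorder.hand_in())"
```

```text
the job is handed in; nothing more can be done
None
```

All five rivets were pressed home in order from the hinge end, each held at its stop with about 8–11 N; the transformer, coil former and gauge case look unmoved in the last picture, and the job was handed in at about 13 s (no verdict came back).

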